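# Fit the hall's new circuit breakers

## Task

Fit the new circuit breakers on the hall console: stand each wide (two-module) white breaker upright, fully down on the floor of the base of its own colour, red in red, blue in blue, yellow in yellow. The yellow base still holds the old black breaker, which goes into the cardboard scrap tray before the new yellow one is fitted. Set the breakers down without dropping them, and leave the two narrow spare breakers standing where they are.

Things in the scene. Friction and masses are not known exactly. Their poses are not given: they have to be found in the camera images.
- breaker_red_mid (a point): New two-module circuit breaker, WHITE body 36 mm wide, with a red front face and red switch lever on top. It stands on its back: 85 mm long (x), 36 mm wide (y), the body 50 mm high with a narrower (45 mm long) nose up to 68 mm and the lever up to 79 mm. 0.22 kg. This point is on the vertical centre line, 34 mm above its underside; x along its length, y across its width, z up. Loose; to be gripped across its width.
- breaker_blue_mid (a point): New two-module circuit breaker, WHITE body 36 mm wide, with a blue front face and blue switch lever on top. It stands on its back: 85 mm long (x), 36 mm wide (y), the body 50 mm high with a narrower (45 mm long) nose up to 68 mm and the lever up to 79 mm. 0.22 kg. This point is on the vertical centre line, 34 mm above its underside; x along its length, y across its width, z up. Loose; to be gripped across its width.
- breaker_yellow_mid (a point): New two-module circuit breaker, WHITE body 36 mm wide, with a yellow front face and yellow switch lever on top. It stands on its back: 85 mm long (x), 36 mm wide (y), the body 50 mm high with a narrower (45 mm long) nose up to 68 mm and the lever up to 79 mm. 0.22 kg. This point is on the vertical centre line, 34 mm above its underside; x along its length, y across its width, z up. Loose; to be gripped across its width.
- base_red: Fixed open base shell (cover off) with red walls and red end tabs, white floor with a steel rail strip: inside 101 mm long (x) by 52 mm wide (y), outside 107 by 58 mm plus 10 mm end tabs, floor 4 mm thick, walls 18 mm high in all. Origin at the centre of its underside, on the table; x along its length. Empty at the start.
- base_blue: Fixed open base shell (cover off) with blue walls and blue end tabs, white floor with a steel rail strip: inside 101 mm long (x) by 52 mm wide (y), outside 107 by 58 mm plus 10 mm end tabs, floor 4 mm thick, walls 18 mm high in all. Origin at the centre of its underside, on the table; x along its length. Empty at the start.
- base_yellow: Fixed open base shell (cover off) with yellow walls and yellow end tabs, white floor with a steel rail strip: inside 101 mm long (x) by 52 mm wide (y), outside 107 by 58 mm plus 10 mm end tabs, floor 4 mm thick, walls 18 mm high in all. Origin at the centre of its underside, on the table; x along its length. At the start the old black breaker stands in it.
- breaker_old_mid (a point): Old circuit breaker, BLACK body with a grey front face and lever, of the same shape and size as the new ones (85 x 36 x 68 mm, 79 mm with lever), 0.24 kg; at the start it stands in the yellow base. This point is on its centre line 34 mm above its underside; x along its length, y across its width, z up.
- scrap_tray: Fixed open brown cardboard tray for scrap: outside 130 mm (x) by 100 mm (y), 22 mm high, walls and floor 3 mm thick. Origin at the centre of its underside, on the table; x along its longer side.
- spare_red_mid (a point): Spare NARROW single-module breaker, white, only 18 mm wide, with a red front and lever; 85 mm long (x), 18 mm wide (y), 68 mm high (79 with lever). Loose, stands upright; not to be moved. Point on its centre line 34 mm above its underside.
- spare_blue_mid (a point): Spare NARROW single-module breaker, white, only 18 mm wide, with a blue front and lever; 85 mm long (x), 18 mm wide (y), 68 mm high (79 with lever). Loose, stands upright; not to be moved. Point on its centre line 34 mm above its underside.
Mind the look-alikes: they are no part of the job. Leave any turquoise look-alike of the part that bears breaker_red_mid alone.

How it is judged:
On the way, in this order (a step that is already met when the one before it is completed fails the run):
1. the old breaker is in the scrap tray (x of breaker_old_mid in the frame of scrap_tray between -0.055 and 0.055 m and y of breaker_old_mid in the frame of scrap_tray between -0.042 and 0.042 m and z of breaker_old_mid in the frame of scrap_tray below 0.05 m and linear speed of breaker_old below 0.02 m/s), for 0.2 s.
2. the new yellow breaker stands in the yellow base (horizontal distance between breaker_yellow_mid and base_yellow below 0.014 m and z of breaker_yellow_mid in the frame of base_yellow between 0.032 and 0.044 m and angle between breaker_yellow_mid's own z axis and vertical below 0.12 rad and angle between the x axis of breaker_yellow_mid and the x axis of base_yellow, either way round below 0.3 rad and linear speed of breaker_yellow below 0.02 m/s), for 0.2 s.
At the end, for the whole second after the job is handed in: Each new wide breaker stands upright (within 0.12 rad) on the floor of the base of its colour (centre within 14 mm of the base's centre, height within 6 mm, along the base within 0.3 rad); the old breaker lies or stands in the scrap tray; all at rest (all of step 1 and all of step 2 and horizontal distance between breaker_red_mid and base_red below 0.014 m and z of breaker_red_mid in the frame of base_red between 0.032 and 0.044 m and angle between each of breaker_red_mid, breaker_blue_mid's own z axis and vertical below 0.12 rad and angle between the x axis of breaker_red_mid and the x axis of base_red, either way round below 0.3 rad and horizontal distance between breaker_blue_mid and base_blue below 0.014 m and z of breaker_blue_mid in the frame of base_blue between 0.032 and 0.044 m and angle between the x axis of breaker_blue_mid and the x axis of base_blue, either way round below 0.3 rad and linear speed of each of breaker_red, breaker_blue below 0.02 m/s); the robot touches nothing.
It fails at once if a narrow spare breaker was moved (over 20 mm) or tipped (distance of any of spare_red_mid, spare_blue_mid from where it was at the start of the episode above 0.02 m or angle between any of spare_red_mid, spare_blue_mid's own z axis and vertical above 0.3 rad).
It fails at once if a breaker was dropped (falling freely from more than about 25 mm) ((linear speed of breaker_red above 0.7 m/s and contact force between the fingers and breaker_red below 0.05 N) or (linear speed of breaker_blue above 0.7 m/s and contact force between the fingers and breaker_blue below 0.05 N) or (linear speed of breaker_yellow above 0.7 m/s and contact force between the fingers and breaker_yellow below 0.05 N) or (linear speed of breaker_old above 0.7 m/s and contact force between the fingers and breaker_old below 0.05 N)).
It also fails if it takes over 115 s, if anything falls off the work surface, if the arm or the gripper's body presses on something with over 40 N, if the wrist force passes 120 N, or if a joint passes its speed limit or range.

## Robot

A 6-joint arm with a two-finger parallel gripper is mounted at the origin on the work surface. World frame = base frame: x ahead of the robot, y to its left, z up, the work surface at z = 0. Lengths are in m, angles in rad, forces in N, time in s.
With the tool pointing down it reaches from about 0.4 to 0.825 m from the base axis. Payload 7 kg.
Tool frame: the origin (TCP) lies at the very end of the fingers, on their centre line; the grasp point (between the pads) lies 19 mm behind it; z points along the fingers, y is the line along which they close (so a half turn about z gives the same grasp; the last joint's range is limited). The gripper opens to 88 mm and grips with 3 to 60 N. Pads are 19 mm wide; open, the fingers measure 130 mm over their backs; the gripper's body (78 mm by 193 mm) begins 47 mm behind the grasp point.
Start: joints at [-0.978, 0.359, 0.012, 0, -1.224, -0.288], TCP at [0.203, -0.644, 0.227] pointing down, gripper open.
Joint ranges: [-3.07, 3.07], [-1.43, 2.12], [-1.02, 1.25], [-3.03, 1.67], [-3.05, -0], [-3.03, 3.03]. Speed limits (rad/s): [2.39, 2.39, 3.01, 3.14, 3.14, 3.14].

## Interface

Orientations are given as a 3x3 rotation matrix whose columns are the frame's x, y, z axes.
In Python, from bench import read_state, snapshot, sign_off gives the robot as it stands.
- The arm moves only by the tool send_rows, never from a script. Its argument "rows" is a list that holds one entry, the list of rows, each a list of 5 numbers: the finger opening in m, from 0 to 0.0876, then the shift along the tool's x, y, z in m, then the turn about the tool's z in units of 6 degrees (1.0 is 6 degrees). A call has 1 to 10 rows; each row is the pose to reach, as a shift and turn from the pose commanded when the call began, along the tool's axes at that moment; what a row does not reach only later rows make up. A row lasts 1/8 s, in which the tool goes at most 62.5 mm and 10.7 degrees, less where a joint would pass 70% of its speed; a pose out of reach is approached as far as the arm can. A call with a gripper value outside its range is refused whole. The fingers move at their own pace and stop on an object; the grip force is fixed at half the most. Time passes only in rows, so rows that repeat a pose let the fingers close. It gives the time, the measured TCP pose, the force, the opening and the grip force at its end, in the units of the state.
- read_state(): the state, without advancing time (a new reading comes with each control period).
- snapshot(name): name is "scene" or "top"; returns a dict with "image" (420x560x3 uint8, blue, green, red), "camera_matrix" (3x3 intrinsics, pixels), "T" (4x4, takes a point from camera to world coordinates). Camera axes: x right, y down, z forward; pixel columns grow to the right and rows downward; lengths in m; the calibration is good to about 2 mm. A picture is of the moment at which its call begins. There is no depth.
- sign_off(): hands the job in; it is judged then, once.
The state is a dict: "t": time; "joint_positions": joint angles; "dq": joint speeds; "tau": joint torques, N m; "position": TCP position; "tool_rot": TCP orientation; "wrist_force": force on the tool from outside, world axes, zero at the start; "torque": the same for the moment, N m; "width": finger opening in m; "finger_force": force on a finger pad.
Only numpy, scipy, OpenCV 4.12 (cv2) and the standard library are available. Lean on these libraries where they do the work, as an engineer would, in place of code of your own. Each camera call takes 0.05 s, during which the arm holds its last target. There are 200 camera calls.

## Working session

There is one attempt and no reset: what is moved stays moved. The work goes in short steps, Python scripts to look and compute and a tool call to move; the robot and the scene stay as the last step left them, time stands still between calls to the robot, and variables do not carry over. Pictures are saved under pics/ and viewed, at most 14 in all, crops included, and the job is handed in when it is done.

Besides the shell and the picture viewer there is one more tool, called after "Emit:" in YAML: its name, and indented under it one key for each argument. send_rows: Moves the arm, as the interface text tells. Its arguments: {"type":"object","properties":{"rows":{"type":"array"}},"required":["rows"]}

```bash
mkdir -p pics; ls; python3 - <<'E'
from bench import *
import cv2,numpy as np,pickle
D={}
for n in("scene","top"):
    s=snapshot(n);D[n]=s;cv2.imwrite(f"pics/{n}0.png",s["image"]);print(n,s["camera_matrix"].round(1).tolist(),s["T"].round(3).tolist())
pickle.dump(D,open("d0.pkl","wb"))
s=read_state();print(s["t"],s["position"],s["tool_rot"],s["width"])
E
```

```text
pics
scene [[409.0, 0.0, 281.3], [0.0, 409.0, 209.0], [0.0, 0.0, 1.0]] [[0.731, 0.548, -0.407, 0.9], [0.683, -0.597, 0.421, -0.395], [-0.012, -0.586, -0.811, 0.837], [0.0, 0.0, 0.0, 1.0]]
top [[385.7, 0.0, 283.4], [0.0, 385.7, 206.4], [0.0, 0.0, 1.0]] [[0.025, -0.986, 0.165, 0.357], [-1.0, -0.023, 0.018, -0.018], [-0.014, -0.165, -0.986, 0.908], [0.0, 0.0, 0.0, 1.0]]
0.1 [ 0.20242329 -0.64349554  0.22572913] [[-9.53938706e-01 -3.00001003e-01 -5.85458381e-04]
 [-3.00001536e-01  9.53937753e-01  1.35717256e-03]
 [ 1.51337724e-04  1.47029785e-03 -9.99998908e-01]] 0.08728195627394325
```

View pics/scene0.png

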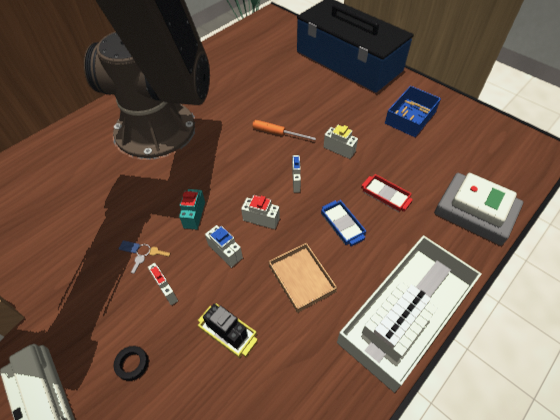

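View pics/top0.png

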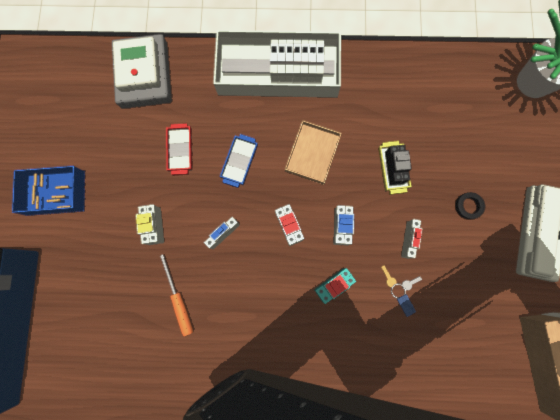

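The top view shows three candidates for the red breaker. The wide white one at (289,224) matches the description. The turquoise-bodied one at (336,286) is a look-alike, and the narrow one at (415,238) is a spare. For blue, the wide one is at (345,223) and the narrow spare at (221,232). Yellow is at (147,224). The bases are red (179,149), blue (239,160) and yellow (396,167), which holds the black breaker. The tray is at (314,152). I'll check these in one enlarged crop.

```bash
python3 - <<'E'
import cv2,pickle
D=pickle.load(open("d0.pkl","rb"))
t=D["top"]["image"];cv2.imwrite("pics/c1.png",cv2.resize(t[115:310,125:435],None,fx=2.58,fy=2.58,interpolation=cv2.INTER_CUBIC))
E
```

```text
(no output)
```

View pics/c1.png

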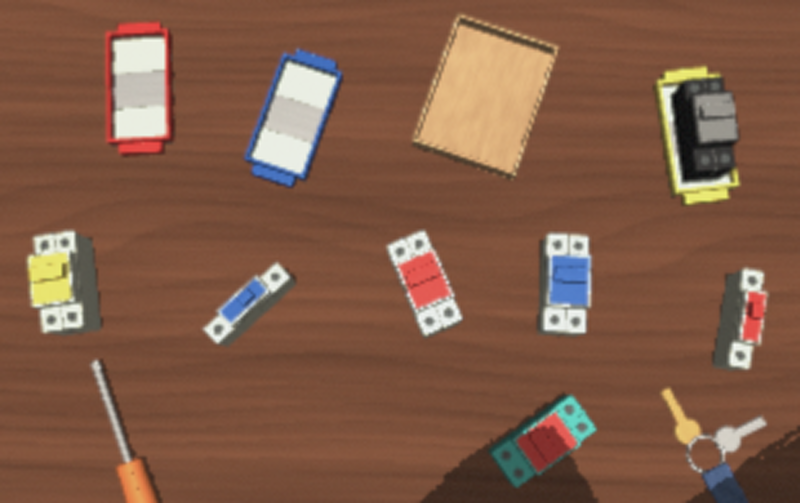

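The crop confirms all of that. Next I'll measure the shoulder tops at z=0.05, the base and tray silhouettes at mid-height, and the old breaker's grey face.

```bash
cat >h.py <<'E'
import cv2,numpy as np
def proj(s,uv,z):
    uv=np.asarray(uv,float);d=np.c_[uv,np.ones(len(uv))]@np.linalg.inv(s["camera_matrix"]).T@s["T"][:3,:3].T
    o=s["T"][:3,3];return (o+d*((z-o[2])/d[:,2])[:,None])[:,:2]
R={"red":((0,110,100),(9,255,255)),"blue":((105,110,60),(125,255,255)),"yellow":((25,90,120),(36,255,255)),
   "white":((0,0,185),(180,45,255)),"grey":((0,0,85),(180,40,180)),"card":((8,60,140),(24,170,255))}
def rect(s,col,box,z,minpx=8):
    x0,y0,x1,y1=box;m=cv2.inRange(cv2.cvtColor(s["image"][y0:y1,x0:x1],cv2.COLOR_BGR2HSV),*R[col])
    n,l,st,_=cv2.connectedComponentsWithStats(m)
    ok=[i for i in range(1,n) if st[i,4]>=minpx]
    v,u=np.nonzero(np.isin(l,ok))
    (cx,cy),(w,h),a=cv2.minAreaRect((proj(s,np.c_[u+x0,v+y0],z)*1000).astype(np.float32))
    if w<h:w,h,a=h,w,a+90
    a=(a+90)%180-90
    return np.round([cx,cy,a,w,h],1)
E
python3 - <<'E'
import pickle;from h import *
D=pickle.load(open("d0.pkl","rb"));t=D["top"];s=D["scene"]
T=dict(base_red=("red",(160,118,198,180),.009),base_blue=("blue",(215,128,262,192),.009),base_yel=("yellow",(376,136,416,198),.009),
tray=("card",(280,116,346,188),.011),old=("grey",(385,140,416,182),.074),
red=("white",(270,200,308,248),.05),blue=("white",(330,202,360,248),.05),yel=("white",(132,202,166,246),.05),
redc=("red",(270,200,308,248),.070),bluec=("blue",(330,202,360,248),.070),yelc=("yellow",(132,202,166,246),.070),
sp_blue=("white",(200,212,242,252),.05),sp_red=("white",(400,215,426,262),.05),turq=("red",(315,265,357,306),.07))
for k,(c,b,z) in T.items():print(k,rect(t,c,b,z))
print("scene")
S=dict(base_red=("red",(358,172,416,213),.009),base_blue=("blue",(318,198,368,246),.009),base_yel=("yellow",(195,300,262,358),.009),
red=("white",(238,190,284,230),.05),blue=("white",(202,220,246,268),.05),yel=("white",(322,120,360,160),.05),
redc=("red",(238,190,284,230),.07),bluec=("blue",(202,220,246,268),.07),yelc=("yellow",(322,120,360,160),.07))
for k,(c,b,z) in S.items():print(k,rect(s,c,b,z))
E
```

```text
base_red [644.9 257.5  -1.2 135.3  78.8]
base_blue [618.6 109.6 -17.1 126.7  59.6]
base_yel [ 609.1 -266.2    8.6  127.6   59.6]
tray [646.  -70.3 -17.9 133.6 104.1]
old [ 607.4 -265.1    4.9   42.4   33.7]
red [460.8 -16.7  24.3  84.2  34.9]
blue [ 463.1 -141.1   -1.8   83.7   37.5]
yel [454.2 302.3  10.   83.9  34.8]
redc [460.6 -15.8  24.2  39.1  30.5]
bluec [ 462.9 -138.9   -3.9   38.3   29. ]
yelc [454.  302.3  10.3  41.7  33.2]
sp_blue [440.4 137.5 -45.6  83.3  19.2]
sp_red [ 436.1 -294.   -10.7   84.    16.8]
turq [ 328.2 -120.6  -53.7   39.3   30.4]
scene
base_red [648.3 261.5  42.5 159.6 130.6]
base_blue [621.1 109.3 -17.6 129.   64.4]
base_yel [ 610.4 -263.8    7.9  127.2   60. ]
red [463.7 -17.4  24.6  83.9  36. ]
blue [ 465.7 -140.1   -2.    83.9   34.4]
yel [457.1 301.3   9.8  84.3  36. ]
redc [477.9 -30.3 -47.4 111.3 107.8]
bluec [ 466.3 -140.1   -3.6   40.1   30.7]
yelc [456.4 303.9 -79.4  41.7  41.1]
```

```bash
cat >>h.py <<'E'
def go(x,y,z,a):
    """x,y,z mm and axis angle deg -> shift in tool axes (m) and turn (units)"""
    from bench import read_state
    s=read_state();R_=s["tool_rot"];d=R_.T@(np.array([x,y,z])/1000-s["position"])
    c=np.degrees(np.arctan2(R_[1,0],R_[0,0]));t=-(((a-c)+90)%180-90)/6
    print("t",round(s["t"],2),"shift",d.round(4),"turn",round(t,2),"q6",round(s["joint_positions"][5],2),"w",round(s["width"],4),"pos",s["position"].round(4))
E
python3 - <<'E'
import pickle;from h import *
D=pickle.load(open("d0.pkl","rb"));t=D["top"];s=D["scene"]
print(rect(t,"red",(160,118,198,180),.009,80),rect(s,"red",(358,172,416,213),.009,80))
print(rect(s,"card",(262,238,342,314),.011,200),rect(s,"grey",(205,300,245,338),.074,15))
go(608.5,-265,200,7)
E
```

```text
[644.9 257.5  -1.2 135.3  78.8] [643.6 264.2  36.8 150.3 135.6]
[640.3 -65.3 -18.1 133.  102. ] [ 606.4 -266.1    6.4   48.8   32.8]
t 0.1 shift [-0.5009  0.2392  0.026 ] turn 1.74 q6 -0.29 w 0.0873 pos [ 0.2024 -0.6435  0.2257]
```

Emit:
send_rows:
  rows:
    - [[0.087,-0.06,0.028,0,0.2],[0.087,-0.12,0.057,0,0.4],[0.087,-0.18,0.086,0.005,0.7],[0.087,-0.24,0.115,0.01,0.9],[0.087,-0.295,0.141,0.015,1.1],[0.087,-0.35,0.167,0.02,1.3],[0.087,-0.405,0.194,0.026,1.5],[0.087,-0.46,0.22,0.026,1.74],[0.087,-0.501,0.239,0.026,1.74],[0.087,-0.501,0.239,0.026,1.74]]

```text
t: 1.35
position: [0.611, -0.2625, 0.1993]
tool_rot: [[-0.992, -0.126, -0.001], [-0.126, 0.992, 0.0], [0.001, 0.001, -1.0]]
wrist_force: [-0.7, 0.1, -0.1]
width: 0.0865
finger_force: 0.0
```

```bash
python3 - <<'E'
import pickle;from h import *
R["red"]=((0,170,120),(5,255,255))
D=pickle.load(open("d0.pkl","rb"));t=D["top"];s=D["scene"]
print(rect(t,"red",(160,118,198,180),.009,20),rect(s,"red",(358,172,416,213),.009,20))
go(608,-265.3,28,6.5)
E
```

```text
[643.5 261.5   1.3 126.6  56.8] [645.  262.4   4.7 128.7  61.2]
t 1.35 shift [ 0.0031 -0.0025  0.1713] turn 0.13 q6 -1.33 w 0.0865 pos [ 0.611  -0.2625  0.1993]
```

Emit:
send_rows:
  rows:
    - [[0.087,0.003,-0.0025,0.05,0.1],[0.087,0.003,-0.0025,0.1,0.1],[0.087,0.003,-0.0025,0.14,0.1],[0.087,0.003,-0.0025,0.16,0.1],[0.087,0.003,-0.0025,0.171,0.1],[0.087,0.003,-0.0025,0.171,0.1],[0.02,0.003,-0.0025,0.171,0.1],[0.02,0.003,-0.0025,0.171,0.1],[0.02,0.003,-0.0025,0.171,0.1],[0.02,0.003,-0.0025,0.171,0.1]]

```text
t: 2.6
position: [0.6062, -0.2684, 0.0299]
tool_rot: [[-0.994, -0.112, 0.0], [-0.112, 0.994, -0.0], [-0.0, -0.0, -1.0]]
wrist_force: [-1.2, -0.2, -0.9]
width: 0.0524
finger_force: 0.0
```

```bash
python3 - <<'E'
from h import *
go(643.5,-68.5,130,-18)
E
```

```text
t 2.6 shift [-0.0595  0.1944 -0.1001] turn 4.07 q6 -1.34 w 0.0524 pos [ 0.6062 -0.2684  0.0299]
```

Emit:
send_rows:
  rows:
    - [[0.02,0,0,0,0],[0.02,0,0,0,0],[0.02,0,0,0,0],[0.02,0,0,0,0],[0.02,0,0,0,0]]

```text
t: 3.22
position: [0.606, -0.2682, 0.0296]
tool_rot: [[-0.994, -0.112, -0.0], [-0.112, 0.994, 0.0], [0.0, 0.0, -1.0]]
wrist_force: [-0.6, 2.7, 1.9]
width: 0.0362
finger_force: 30.0
```

```bash
python3 - <<'E'
from h import *
go(643.5,-68.5,130,-18)
E
```

```text
t 3.23 shift [-0.0596  0.1943 -0.1004] turn 4.07 q6 -1.34 w 0.0362 pos [ 0.606  -0.2682  0.0296]
```

Emit:
send_rows:
  rows:
    - [[0.02,0,0,-0.03,0],[0.02,0,0,-0.07,0],[0.02,0,0,-0.1,0.5],[0.02,-0.015,0.045,-0.1,1.5],[0.02,-0.03,0.09,-0.1,2.5],[0.02,-0.042,0.135,-0.1,3.5],[0.02,-0.052,0.17,-0.1,4.0],[0.02,-0.06,0.194,-0.1,4.07],[0.02,-0.06,0.194,-0.1,4.07],[0.02,-0.06,0.194,-0.1,4.07]]

```text
t: 4.47
position: [0.6436, -0.0693, 0.1291]
tool_rot: [[-0.951, 0.309, -0.001], [0.309, 0.951, -0.0], [0.001, -0.001, -1.0]]
wrist_force: [0.4, -0.7, -2.6]
width: 0.0359
finger_force: 30.0
```

```bash
python3 - <<'E'
from h import *
go(643.5,-68.5,30,-18)
E
```

```text
t 4.47 shift [0.0002 0.0008 0.0991] turn 0.0 q6 -2.08 w 0.0359 pos [ 0.6436 -0.0693  0.1291]
```

Emit:
send_rows:
  rows:
    - [[0.02,0,0,0.035,0],[0.02,0,0,0.07,0],[0.02,0,0,0.09,0],[0.02,0,0,0.1,0],[0.02,0,0,0.1,0],[0.087,0,0,0.1,0],[0.087,0,0,0.1,0],[0.087,0,0,0.1,0],[0.087,0,0,0.1,0]]

```text
t: 5.6
position: [0.6442, -0.0688, 0.0299]
tool_rot: [[-0.951, 0.309, 0.001], [0.309, 0.951, 0.0], [-0.0, 0.0, -1.0]]
wrist_force: [-1.1, 0.8, 0.5]
width: 0.0704
finger_force: 0.0
```

Emit:
send_rows:
  rows:
    - [[0.087,0,0,0,0],[0.087,0,0,-0.05,0],[0.087,0,0,-0.1,0],[0.087,0,0,-0.14,0],[0.087,0,0,-0.17,0],[0.087,0,0,-0.17,0],[0.087,0,0,-0.17,0]]

```text
t: 6.48
position: [0.6435, -0.0688, 0.199]
tool_rot: [[-0.951, 0.309, -0.001], [0.309, 0.951, 0.0], [0.001, 0.0, -1.0]]
wrist_force: [-0.2, 0.3, -1.0]
width: 0.087
finger_force: 0.0
```

```bash
python3 - <<'E'
from h import *;from bench import *
s=snapshot("top");t=snapshot("scene")
R["red"]=((0,170,120),(5,255,255))
print(rect(s,"yellow",(376,136,416,198),.009),rect(t,"yellow",(195,300,262,358),.009),rect(s,"red",(160,118,198,180),.009,20))
cv2.imwrite("pics/top1.png",s["image"])
go(455.6,301.8,200,9.9)
E
```

```text
[ 609.1 -266.6    8.   127.6   60. ] [ 610.3 -263.9    7.9  126.9   60. ] [0. 0. 0. 0. 0.]
t 6.58 shift [ 0.2931  0.2945 -0.0014] turn -4.65 q6 -2.08 w 0.087 pos [ 0.6433 -0.0689  0.1982]
```

View pics/top1.png

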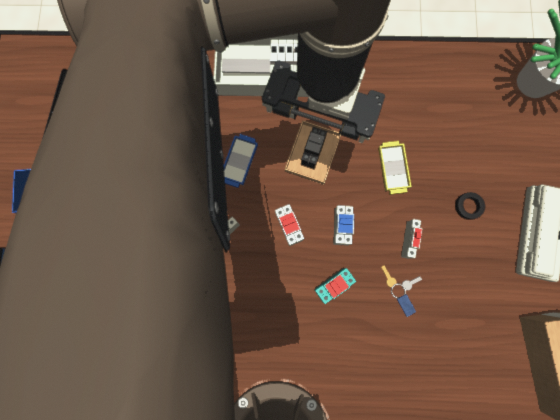

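The old breaker stands in the tray at (313,148) and the yellow base is empty. Next is the yellow breaker.

Emit:
send_rows:
  rows:
    - [[0.087,0.035,0.035,0,-0.6],[0.087,0.075,0.075,0,-1.2],[0.087,0.115,0.115,0,-1.9],[0.087,0.155,0.155,0,-2.6],[0.087,0.195,0.195,0,-3.2],[0.087,0.235,0.235,0,-3.9],[0.087,0.27,0.27,0,-4.5],[0.087,0.293,0.2945,0,-4.65],[0.087,0.293,0.2945,0,-4.65],[0.087,0.293,0.2945,0,-4.65]]

```text
t: 7.82
position: [0.456, 0.3014, 0.1988]
tool_rot: [[-0.985, -0.172, -0.001], [-0.172, 0.985, -0.001], [0.001, -0.001, -1.0]]
wrist_force: [-0.3, -1.0, -0.2]
width: 0.0872
finger_force: 0.0
```

Emit:
send_rows:
  rows:
    - [[0.087,0,0,0,0],[0.087,0,0,0,0]]

```text
t: 8.07
position: [0.4566, 0.301, 0.1995]
tool_rot: [[-0.985, -0.171, -0.0], [-0.171, 0.985, -0.0], [0.0, -0.0, -1.0]]
wrist_force: [0.1, 0.4, -0.0]
width: 0.0871
finger_force: 0.0
```

```bash
python3 - <<'E'
from h import *
go(455.6,301.8,25,9.9)
E
```

```text
t 8.07 shift [0.0008 0.001  0.1745] turn -0.01 q6 -2.34 w 0.0871 pos [0.4566 0.301  0.1995]
```

Emit:
send_rows:
  rows:
    - [[0.087,0.001,0.001,0.05,0],[0.087,0.001,0.001,0.1,0],[0.087,0.001,0.001,0.14,0],[0.087,0.001,0.001,0.165,0],[0.087,0.001,0.001,0.174,0],[0.087,0.001,0.001,0.174,0],[0.02,0.001,0.001,0.174,0],[0.02,0.001,0.001,0.174,0],[0.02,0.001,0.001,0.174,0],[0.02,0.001,0.001,0.174,0]]

```text
t: 9.32
position: [0.4552, 0.3027, 0.0259]
tool_rot: [[-0.985, -0.172, 0.0], [-0.172, 0.985, 0.0], [-0.0, 0.0, -1.0]]
wrist_force: [0.4, 0.1, -0.2]
width: 0.0528
finger_force: 0.0
```

Emit:
send_rows:
  rows:
    - [[0.02,0,0,0,0],[0.02,0,0,0,0],[0.02,0,0,0,0],[0.02,0,0,0,0],[0.02,0,0,0,0],[0.02,0,0,0,0]]

```text
t: 10.07
position: [0.4551, 0.3025, 0.0256]
tool_rot: [[-0.985, -0.172, -0.0], [-0.172, 0.985, 0.0], [0.0, 0.0, -1.0]]
wrist_force: [-0.1, -0.5, 1.0]
width: 0.0357
finger_force: 30.0
```

```bash
python3 - <<'E'
from h import *
go(609.7,-265.3,175,8)
E
```

```text
t 10.07 shift [-0.0546 -0.5859 -0.1494] turn 0.32 q6 -2.34 w 0.0357 pos [0.4551 0.3025 0.0256]
```

Emit:
send_rows:
  rows:
    - [[0.02,0,0,-0.03,0],[0.02,0,0,-0.08,0],[0.02,0,0,-0.12,0],[0.02,-0.002,-0.02,-0.15,0],[0.02,-0.006,-0.07,-0.15,0],[0.02,-0.011,-0.12,-0.15,0],[0.02,-0.016,-0.17,-0.15,0],[0.02,-0.021,-0.22,-0.15,0],[0.02,-0.025,-0.27,-0.15,0],[0.02,-0.03,-0.32,-0.15,0]]

```text
t: 11.32
position: [0.5395, -0.0091, 0.1752]
tool_rot: [[-0.985, -0.172, -0.001], [-0.172, 0.985, 0.0], [0.001, 0.0, -1.0]]
wrist_force: [1.4, 1.0, -1.8]
width: 0.0358
finger_force: 30.0
```

```bash
python3 - <<'E'
from h import *
go(609.7,-265.3,175,8)
E
```

```text
t 11.32 shift [-2.510e-02 -2.644e-01  1.000e-04] turn 0.32 q6 -1.74 w 0.0358 pos [ 0.5395 -0.0091  0.1752]
```

Emit:
send_rows:
  rows:
    - [[0.02,-0.005,-0.05,0,0],[0.02,-0.01,-0.1,0,0.1],[0.02,-0.015,-0.15,0,0.2],[0.02,-0.02,-0.2,0,0.3],[0.02,-0.024,-0.24,0,0.32],[0.02,-0.025,-0.262,0,0.32],[0.02,-0.025,-0.262,0,0.32],[0.02,-0.025,-0.262,0,0.32]]

```text
t: 12.32
position: [0.609, -0.2607, 0.1752]
tool_rot: [[-0.99, -0.139, -0.001], [-0.139, 0.99, 0.0], [0.001, 0.001, -1.0]]
wrist_force: [-0.3, 0.5, -2.0]
width: 0.0361
finger_force: 30.0
```

```bash
python3 - <<'E'
from h import *
go(609.7,-265.3,30,8)
E
```

```text
t 12.32 shift [-1.000e-04 -4.800e-03  1.452e-01] turn -0.0 q6 -1.32 w 0.0361 pos [ 0.609  -0.2607  0.1752]
```

Emit:
send_rows:
  rows:
    - [[0.02,0,-0.005,0.04,0],[0.02,0,-0.005,0.08,0],[0.02,0,-0.005,0.11,0],[0.02,0,-0.005,0.13,0],[0.02,0,-0.005,0.14,0],[0.02,0,-0.005,0.1455,0],[0.02,0,-0.005,0.1455,0],[0.02,0,-0.005,0.1455,0]]

```text
t: 13.32
position: [0.6107, -0.2663, 0.031]
tool_rot: [[-0.99, -0.139, 0.001], [-0.139, 0.99, -0.0], [-0.001, -0.001, -1.0]]
wrist_force: [0.0, 1.1, -2.3]
width: 0.0357
finger_force: 30.0
```

Emit:
send_rows:
  rows:
    - [[0.087,0,0,0,0],[0.087,0,0,0,0],[0.087,0,0,0,0],[0.087,0,0,0,0],[0.087,0,0,-0.02,0],[0.087,0,0,-0.06,0],[0.087,0,0,-0.11,0],[0.087,0,0,-0.16,0],[0.087,0,0,-0.17,0],[0.087,0,0,-0.17,0]]

```text
t: 14.58
position: [0.6103, -0.2662, 0.2007]
tool_rot: [[-0.99, -0.139, 0.002], [-0.139, 0.99, 0.0], [-0.002, -0.0, -1.0]]
wrist_force: [1.0, -0.4, -0.8]
width: 0.0867
finger_force: 0.0
```

```bash
python3 - <<'E'
from h import *;from bench import *
s=snapshot("top");t=snapshot("scene")
R["red"]=((0,170,120),(5,255,255))
print(rect(s,"white",(385,140,416,190),.054),rect(s,"yellow",(376,136,416,198),.009),rect(s,"red",(160,118,198,180),.009,15),rect(t,"red",(358,172,416,213),.009,15))
print(rect(s,"white",(330,202,360,248),.05),rect(s,"white",(270,200,308,248),.05))
cv2.imwrite("pics/top2.png",np.hstack([cv2.resize(s["image"][110:260,130:430],None,fx=1.33,fy=1.33),t["image"][160:360,190:420]])) if 0 else cv2.imwrite("pics/top2.png",t["image"])
go(464.4,-140.6,200,-1.9)
E
```

```text
[0. 0. 0. 0. 0.] [0. 0. 0. 0. 0.] [644.1 257.7   4.3 127.4  58.8] [645.  262.4   4.7 128.7  61.2]
[0. 0. 0. 0. 0.] [0. 0. 0. 0. 0.]
t 14.68 shift [ 0.1262  0.1443 -0.0011] turn 1.65 q6 -1.31 w 0.0875 pos [ 0.6093 -0.266   0.1985]
```

View pics/top2.png

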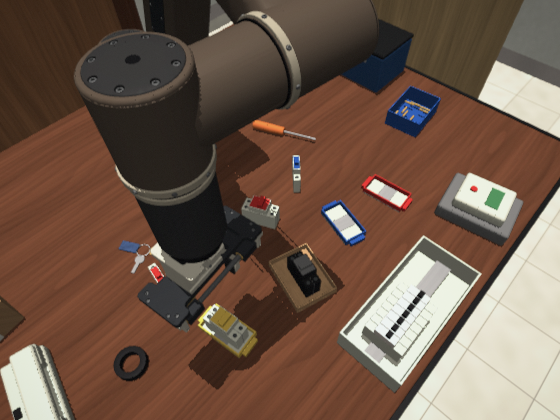

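Yellow stands in its base at (228,330), and the old breaker is in the tray at (303,272). Blue is next.

Emit:
send_rows:
  rows:
    - [[0.087,0.035,0.04,0,0.4],[0.087,0.07,0.08,0,0.8],[0.087,0.105,0.12,0,1.3],[0.087,0.126,0.144,0,1.65],[0.087,0.126,0.144,0,1.65],[0.087,0.126,0.144,0,1.65],[0.087,0.126,0.144,0,1.65]]

```text
t: 15.55
position: [0.4656, -0.1416, 0.1993]
tool_rot: [[-0.999, 0.034, -0.001], [0.034, 0.999, -0.0], [0.001, -0.0, -1.0]]
wrist_force: [-0.6, 0.3, -0.2]
width: 0.0868
finger_force: 0.0
```

```bash
python3 - <<'E'
from h import *
go(464.4,-140.6,25.5,-1.9)
E
```

```text
t 15.55 shift [0.001  0.0009 0.1738] turn -0.01 q6 -1.71 w 0.0868 pos [ 0.4656 -0.1416  0.1993]
```

Emit:
send_rows:
  rows:
    - [[0.087,0.001,0.001,0.05,0],[0.087,0.001,0.001,0.1,0],[0.087,0.001,0.001,0.14,0],[0.087,0.001,0.001,0.165,0],[0.087,0.001,0.001,0.174,0],[0.087,0.001,0.001,0.174,0],[0.02,0.001,0.001,0.174,0],[0.02,0.001,0.001,0.174,0],[0.02,0.001,0.001,0.174,0],[0.02,0.001,0.001,0.174,0]]

```text
t: 16.8
position: [0.4646, -0.1401, 0.0265]
tool_rot: [[-0.999, 0.033, 0.001], [0.033, 0.999, 0.0], [-0.001, 0.0, -1.0]]
wrist_force: [0.6, -0.1, -0.2]
width: 0.0524
finger_force: 0.0
```

Emit:
send_rows:
  rows:
    - [[0.02,0,0,0,0],[0.02,0,0,0,0],[0.02,0,0,0,0],[0.02,0,0,0,0],[0.02,0,0,0,0],[0.02,0,0,0,0]]

```text
t: 17.55
position: [0.4644, -0.1401, 0.0261]
tool_rot: [[-0.999, 0.033, 0.0], [0.033, 0.999, 0.0], [-0.0, 0.0, -1.0]]
wrist_force: [-0.1, -0.3, 2.1]
width: 0.036
finger_force: 30.0
```

```bash
python3 - <<'E'
from h import *
go(620,109.5,175,-17.4)
E
```

```text
t 17.55 shift [-0.1472  0.2547 -0.1489] turn 2.58 q6 -1.72 w 0.036 pos [ 0.4644 -0.1401  0.0261]
```

Emit:
send_rows:
  rows:
    - [[0.02,0,0,-0.03,0],[0.02,0,0,-0.08,0],[0.02,0,0,-0.13,0],[0.02,-0.025,0.042,-0.149,0.4],[0.02,-0.05,0.085,-0.149,0.9],[0.02,-0.075,0.13,-0.149,1.4],[0.02,-0.1,0.173,-0.149,1.9],[0.02,-0.125,0.216,-0.149,2.3],[0.02,-0.147,0.254,-0.149,2.58],[0.02,-0.147,0.254,-0.149,2.58]]

```text
t: 18.8
position: [0.6205, 0.1113, 0.1733]
tool_rot: [[-0.955, 0.297, -0.002], [0.297, 0.955, -0.0], [0.001, -0.001, -1.0]]
wrist_force: [-0.6, 0.0, -3.2]
width: 0.0354
finger_force: 30.0
```

Emit:
send_rows:
  rows:
    - [[0.02,0,0,0,0],[0.02,0,0,0,0],[0.02,0,0,0,0]]

```text
t: 19.18
position: [0.6195, 0.108, 0.1753]
tool_rot: [[-0.954, 0.3, 0.0], [0.3, 0.954, 0.0], [-0.0, 0.0, -1.0]]
wrist_force: [0.1, 0.1, -1.7]
width: 0.0361
finger_force: 30.0
```

```bash
python3 - <<'E'
from h import *
go(620,109.5,31,-17.4)
E
```

```text
t 19.18 shift [-0.      0.0015  0.1443] turn -0.01 q6 -2.36 w 0.0361 pos [0.6195 0.108  0.1753]
```

Emit:
send_rows:
  rows:
    - [[0.02,0,0.001,0.04,0],[0.02,0,0.001,0.08,0],[0.02,0,0.001,0.11,0],[0.02,0,0.001,0.13,0],[0.02,0,0.001,0.14,0],[0.02,0,0.001,0.145,0],[0.02,0,0.001,0.145,0],[0.02,0,0.001,0.145,0]]

```text
t: 20.18
position: [0.6205, 0.1099, 0.0308]
tool_rot: [[-0.954, 0.299, 0.001], [0.299, 0.954, 0.001], [-0.001, 0.001, -1.0]]
wrist_force: [0.1, -0.2, -2.6]
width: 0.0361
finger_force: 30.0
```

Emit:
send_rows:
  rows:
    - [[0.087,0,0,0,0],[0.087,0,0,0,0],[0.087,0,0,0,0],[0.087,0,0,0,0],[0.087,0,0,-0.02,0],[0.087,0,0,-0.06,0],[0.087,0,0,-0.11,0],[0.087,0,0,-0.16,0],[0.087,0,0,-0.17,0],[0.087,0,0,-0.17,0]]

```text
t: 21.42
position: [0.6202, 0.1099, 0.2006]
tool_rot: [[-0.954, 0.299, 0.001], [0.299, 0.954, 0.001], [-0.001, 0.001, -1.0]]
wrist_force: [0.0, -0.1, -0.7]
width: 0.0872
finger_force: 0.0
```

```bash
python3 - <<'E'
from h import *
go(462.2,-17,200,24.4)
E
```

```text
t 21.43 shift [ 0.1128 -0.1684  0.0003] turn -6.97 q6 -2.36 w 0.0872 pos [0.6202 0.1099 0.2006]
```

Emit:
send_rows:
  rows:
    - [[0.087,0.023,-0.035,0,-1.2],[0.087,0.046,-0.07,0,-2.5],[0.087,0.07,-0.105,0,-4.0],[0.087,0.095,-0.14,0,-5.4],[0.087,0.113,-0.168,0,-6.7],[0.087,0.113,-0.168,0,-6.97],[0.087,0.113,-0.168,0,-6.97],[0.087,0.113,-0.168,0,-6.97],[0.087,0.113,-0.168,0,-6.97]]

```text
t: 22.55
position: [0.4623, -0.0164, 0.1996]
tool_rot: [[-0.911, -0.413, -0.001], [-0.413, 0.911, -0.0], [0.001, 0.0, -1.0]]
wrist_force: [0.4, -1.0, -0.0]
width: 0.087
finger_force: 0.0
```

```bash
python3 - <<'E'
from h import *
go(462.2,-17,25.5,24.4)
E
```

```text
t 22.55 shift [ 0.0002 -0.0005  0.1741] turn 0.0 q6 -1.54 w 0.087 pos [ 0.4623 -0.0164  0.1996]
```

Emit:
send_rows:
  rows:
    - [[0.087,0,0,0.05,0],[0.087,0,0,0.1,0],[0.087,0,0,0.14,0],[0.087,0,0,0.165,0],[0.087,0,0,0.174,0],[0.087,0,0,0.174,0],[0.02,0,0,0.174,0],[0.02,0,0,0.174,0],[0.02,0,0,0.174,0],[0.02,0,0,0.174,0]]

```text
t: 23.8
position: [0.4622, -0.0167, 0.0264]
tool_rot: [[-0.911, -0.413, 0.001], [-0.413, 0.911, 0.0], [-0.001, -0.0, -1.0]]
wrist_force: [-0.4, 0.6, -0.4]
width: 0.0528
finger_force: 0.0
```

Emit:
send_rows:
  rows:
    - [[0.02,0,0,0,0],[0.02,0,0,0,0],[0.02,0,0,0,0],[0.02,0,0,0,0],[0.02,0,0,0,0],[0.02,0,0,0,0]]

```text
t: 24.55
position: [0.4621, -0.0168, 0.0261]
tool_rot: [[-0.911, -0.413, 0.0], [-0.413, 0.911, -0.0], [0.0, -0.0, -1.0]]
wrist_force: [0.4, 0.2, 2.0]
width: 0.0359
finger_force: 30.0
```

```bash
python3 - <<'E'
from h import *
go(644.5,261,175,4.4)
E
```

```text
t 24.55 shift [-0.281   0.1775 -0.1489] turn 3.34 q6 -1.54 w 0.0359 pos [ 0.4621 -0.0168  0.0261]
```

Emit:
send_rows:
  rows:
    - [[0.02,0,0,-0.03,0],[0.02,0,0,-0.08,0],[0.02,0,0,-0.13,0],[0.02,-0.04,0.025,-0.149,0.4],[0.02,-0.08,0.05,-0.149,0.9],[0.02,-0.12,0.076,-0.149,1.4],[0.02,-0.16,0.101,-0.149,1.9],[0.02,-0.2,0.126,-0.149,2.4],[0.02,-0.24,0.152,-0.149,2.9],[0.02,-0.27,0.171,-0.149,3.2]]

```text
t: 25.8
position: [0.6375, 0.2522, 0.1738]
tool_rot: [[-0.996, -0.09, -0.001], [-0.09, 0.996, -0.001], [0.001, -0.0, -1.0]]
wrist_force: [0.5, -0.5, -1.1]
width: 0.0356
finger_force: 30.0
```

Emit:
send_rows:
  rows:
    - [[0.02,-0.011,0.0065,0,0.14],[0.02,-0.011,0.0065,0,0.14],[0.02,-0.011,0.0065,0,0.14],[0.02,-0.011,0.0065,0,0.14]]

```text
t: 26.3
position: [0.6471, 0.2572, 0.1755]
tool_rot: [[-0.997, -0.076, 0.0], [-0.076, 0.997, 0.0], [-0.0, 0.0, -1.0]]
wrist_force: [-0.2, 0.7, -1.2]
width: 0.0359
finger_force: 30.0
```

```bash
python3 - <<'E'
from h import *
import pickle
D=pickle.load(open("d0.pkl","rb"))
for n,(x0,y0,x1,y1) in dict(top=(160,118,198,180),scene=(355,168,420,216)).items():
    s=D[n];m=cv2.inRange(cv2.cvtColor(s["image"][y0:y1,x0:x1],cv2.COLOR_BGR2HSV),(0,150,110),(6,255,255))|cv2.inRange(cv2.cvtColor(s["image"][y0:y1,x0:x1],cv2.COLOR_BGR2HSV),(174,150,110),(180,255,255))
    n_,l,st,_=cv2.connectedComponentsWithStats(m,connectivity=8);i=1+st[1:,4].argmax();v,u=np.nonzero(l==i)
    print(n,st[i],cv2.minAreaRect((proj(s,np.c_[u+x0,v+y0],.009)*1000).astype(np.float32)))
go(644.5,261,31,4.4)
E
```

```text
top [  5   5  26  52 361] ((644.508056640625, 259.33258056640625), (130.37246704101562, 61.489227294921875), 3.752401113510132)
scene [  6   6  52  36 301] ((644.6505126953125, 262.1268615722656), (129.3108673095703, 62.7447509765625), 4.803612232208252)
t 26.3 shift [0.0024 0.0039 0.1445] turn -0.01 q6 -2.15 w 0.0359 pos [0.6471 0.2572 0.1755]
```

Emit:
send_rows:
  rows:
    - [[0.02,0.002,0.003,0.04,0],[0.02,0.002,0.003,0.08,0],[0.02,0.002,0.003,0.11,0],[0.02,0.002,0.003,0.13,0],[0.02,0.002,0.003,0.14,0],[0.02,0.002,0.003,0.145,0],[0.02,0.002,0.003,0.145,0],[0.02,0.002,0.003,0.145,0]]

```text
t: 27.3
position: [0.6457, 0.2611, 0.031]
tool_rot: [[-0.997, -0.076, 0.001], [-0.076, 0.997, 0.001], [-0.001, 0.001, -1.0]]
wrist_force: [-0.5, -0.3, -1.7]
width: 0.0356
finger_force: 30.0
```

Emit:
send_rows:
  rows:
    - [[0.087,0,0,0,0],[0.087,0,0,0,0],[0.087,0,0,0,0],[0.087,0,0,0,0],[0.087,0,0,-0.02,0],[0.087,0,0,-0.06,0],[0.087,0,0,-0.11,0],[0.087,0,0,-0.16,0],[0.087,0,0,-0.17,0],[0.087,0,0,-0.17,0]]

```text
t: 28.55
position: [0.6456, 0.2611, 0.202]
tool_rot: [[-0.997, -0.076, 0.002], [-0.076, 0.997, 0.002], [-0.002, 0.002, -1.0]]
wrist_force: [-0.0, 0.1, -0.3]
width: 0.0868
finger_force: 0.0
```

```bash
python3 - <<'E'
from h import *;from bench import *
s=snapshot("top");t=snapshot("scene")
for n,i in(("top3",s),("sc3",t)):cv2.imwrite(f"pics/{n}.png",i["image"])
print(read_state()["position"])
E
```

```text
[0.64462753 0.26057522 0.19923486]
```

View pics/sc3.png

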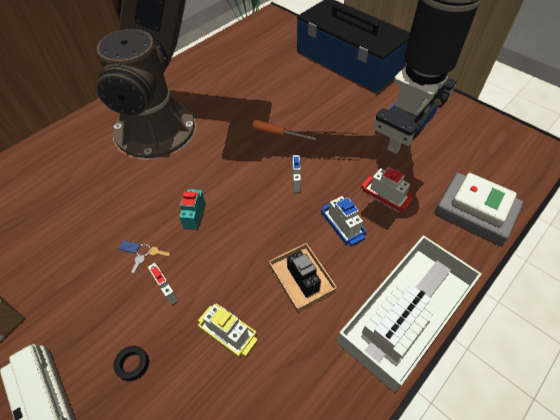

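View pics/top3.png

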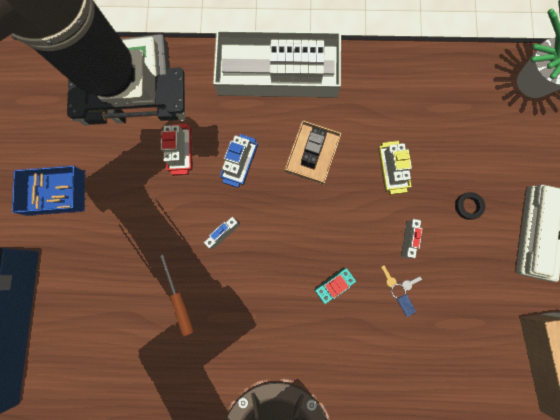

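All three breakers stand in their own bases: red (388,187), blue (344,220) and yellow (228,330) in the scene view. The old one is in the tray and the spares haven't moved. I'll do a quick numeric check, then hand in.

```bash
python3 - <<'E'
from h import *;from bench import *
s=snapshot("top");t=snapshot("scene")
print("yel",rect(s,"yellow",(392,146,414,172),.072,20)[:3],"want 609.7 -265.3")
print("blue",rect(s,"blue",(226,140,248,164),.072,20)[:3],"blue sc",rect(t,"blue",(334,194,360,216),.072,20)[:3],"want 620 109.5")
print("red sc",rect(t,"red",(380,165,406,184),.072,20)[:3],"want 644.6 260.7")
print(sign_off())
E
```

```text
yel [ 610.7 -266.     7.9] want 609.7 -265.3
blue [620.  111.1 -17.8] blue sc [621.4 111.6 -16.6] want 620 109.5
red sc [645.9 263.7   5.9] want 644.6 260.7
the job is handed in; nothing more can be done
None
```

The job is handed in at about 29 s: the red, blue and yellow breakers each measured within about 4 mm of their base's centre, the old black breaker is in the scrap tray, and the spares look unmoved in the pictures; no verdict came back.

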